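Take the finished slate plaque out of the lever vise and stand it to dry

TASK

Throw the vise's ball-ended lever right over to open the jaw, then lift the finished slate plaque up out of the vise and lean it back against the two uprights of the empty stand: bottom edge down behind the front lip, drilled edge still at the top, squarely in the middle; slate chips, so do not drop it in: keep hold until its foot is gently down on the stand. Leave the vise open, and do not disturb the plaque in the other stand or the chisels, brush and rubbing stone lying about.

Things in the scene. Friction and masses are not known exactly. Their poses are not given: they have to be found in the camera images.
- vise: Cast-iron lever vise, fixed, 250 x 120 mm base. Origin on the bench under the slate's middle; x from sliding to fixed jaw, y along the jaws, z up. Slate stands on the bed, z = 35 mm. Jaws 100 mm wide, tops z = 90. Fixed jaw x = 6 to 46 (its rib to 78); sliding jaw, closed, x = -62 to -6; behind it a housing x = -129 to -85, 75 high. Lever shaft on the -y side, x = -105, z = 42.
- jaw (a joint): Travel of the sliding jaw in m: 0 = closed on the slate, grows along the vise's -x, 0.0108 = fully open. Geared to the lever: 9 mm per rad. Open, the jaw faces are 23 mm apart, so the 12 mm slate between them may stay upright or lean up to about 0.2 rad either way.
- lever (a joint): Vise lever in rad, swinging in the vise's x-z plane. 0 = closed, leaning 0.6 rad from upright towards the jaws (vise +x); 0.6 = upright; 1.2 = fully open, leaning 0.6 rad away from the jaws (vise -x). Its own weight holds it closed, and carries it on to open once past upright. About 2 N on the ball moves it.
- lever_knob (a point): Centre of the steel ball, 36 mm diameter, on the end of the lever (12 mm round bar), 120 mm from the pivot at vise x = -105, y = -100, z = 42 mm. Closed, the ball is at vise x = -37, y = -100, z = 141 mm. Fingers fit behind it, on its jaw side: at y = -100 nothing else stands there above z = 20.
- slate: The finished plaque: dark slate slab 12 mm thick (x), 140 long (y), 130 tall (z), about 0.6 kg, standing on its long edge in the vise, upper 75 mm above the jaws, axes parallel to the vise's. Two 8 mm screw holes near the top corners (106 mm up, 52 mm off the middle). The top 6 mm is thinned to 7 mm. Origin: middle of the bottom edge; z up to the top edge. Up to 8 mm off the jaws' middle in y.
- slate_top (a point): Middle of the top edge of the plaque, 130 mm above its origin.
- stand: The empty timber stand, fixed, 130 mm deep (x = -60 to 70), 150 wide. Origin on the bench under its middle; x to its back, y along it, z up. Board top z = 18. Front lip: rear face x = -42, top z = 32. Two uprights 22 mm wide at y = +-55 lean back (to +x) 0.26 rad; their front faces start at x = -20 on the board and run 105 mm up the slope; between them is free for fingers above z = 46.
- stand_seat (a point): On the empty stand: where the plaque's origin (middle of its bottom edge) lies when it leans flush on the uprights, at stand x = -26, y = 0, z = 20 mm; the plaque's z axis then leans 0.26 rad from vertical towards the stand's +x. In front of the foot there are 10 mm of play to the lip.
- full_stand: A second stand, same shape and axes, already holding a finished plaque. Fixed.
- done_slate: The plaque already leaning in the other stand: same shape, size and axes as the one in the vise. Leave it alone.
- wide_chisel: Bystander: steel splitting chisel, 200 mm long, 50 mm blade, lying just behind the vise and stands.
- narrow_chisel: Bystander: steel chisel, 185 mm long, 25 mm blade, lying just behind the vise and stands.
- rubbing_stone: Bystander: grey rubbing stone 150 x 50 x 25 mm, lying at the left.
- brush: Bystander: hand brush lying at the right.
Mind the look-alikes: they are no part of the job. Leave any green or red look-alike of the slate alone.

How it is judged:
By the outcome, as a careful person would: the job done as asked, in the order asked, and still so for the second after the job is handed in, with the robot touching nothing.
It also fails if it takes over 54 s, if anything falls off the work surface, if the arm or the gripper's body presses on something with over 40 N, if the wrist force passes 120 N, or if a joint passes its speed limit or range.

ROBOT

A 6-joint arm with a two-finger parallel gripper is mounted at the origin on the work surface. World frame = base frame: x ahead of the robot, y to its left, z up, the work surface at z = 0. Lengths are in mm, angles in degrees, forces in N, time in s.
With the tool pointing down it reaches from about 350 to 850 mm from the base axis. Payload 8.1 kg.
Tool frame: the origin (TCP) lies at the very end of the fingers, on their centre line; the grasp point (between the pads) lies 19 mm behind it (r.grip_depth is the distance from the TCP to the grasp point, in mm); y points along the fingers, z is the direction in which the jaws open and shut, and the axes are right-handed (so a half turn about y gives the same grasp; the last joint's range is limited). The gripper opens to 85 mm and grips with 20 to 120 N. Pads are 22 mm wide; open, the fingers measure 114 mm over their backs; the gripper's body (76 mm by 85 mm) begins 54 mm behind the grasp point. The pads swing forward as they close: fully open they stand 13 mm farther back than shut.
Start: joints at [-68.205, 7.471, 85.268, -0, 87.261, -4.893], TCP at [269.502, -536.073, 231.292] pointing down, gripper open.
Joint ranges: [-169.43, 169.43], [-51.17, 129.36], [1.28, 143.12], [-76.62, 256.62], [0, 156.53], [-152.29, 152.29]. Speed limits (degrees/s): [136.94, 136.94, 159.86, 180, 180, 180].

INTERFACE

Orientations are given as [roll, pitch, yaw] about the fixed x, y, z axes, in that order (R = Rz(yaw) Ry(pitch) Rx(roll)).
In Python, from bench import readout, eyes, r gives the robot as it stands. The module is installed in compiled form; this text tells all that it offers.
- The arm moves only by the tool move_arm, never from a script. Its argument "motion" is text: rows parted by semicolons, each of 6 numbers parted by spaces: the shift along the world's x, y, z in cm, then the turn, a rotation vector about the world's x, y, z in degrees. A call has 1 to 10 rows; each row is the pose to reach, as a shift and turn from the pose commanded when the call began; what a row does not reach only later rows make up. A row lasts 1/12 s, in which the tool goes at most 41.7 mm and 7.16 degrees, less where a joint would pass 70% of its speed; a pose out of reach is approached as far as the arm can. A call with a gripper value outside its range is refused whole. "fingers" is the finger opening in cm, from 0 to 8.54, set as the call begins (left out, the last holds). The fingers move at their own pace and stop on an object; "squeeze" is the grip in N (left out, the last holds). Time passes only in rows, so rows that repeat a pose let the fingers close. It gives the time, the measured TCP pose, the force and the opening at its end, in the units of the state.
- readout.sense(): the state, without advancing time (a new reading comes with each control period).
- eyes.snapshot(name): name is "scene" or "side" or "wrist"; returns a dict with "image" (420x560x3 uint8, blue, green, red), "fx", "fy", "cx", "cy" (pixels), "world_to_cam" (4x4, takes a point from world to camera coordinates). Camera axes: x right, y down, z forward; pixel columns grow to the right and rows downward; lengths in mm; the calibration is good to about 2 mm. A picture is of the moment at which its call begins. There is no depth.
- r.hand_in(): hands the job in, once; it reports no verdict.
The state is a dict: "time": time; "joint_pos": joint angles; "qd": joint speeds; "joint_efforts": joint torques, N m; "tool_pos": TCP position; "tcp_rot": TCP orientation; "ft_force": force on the tool from outside, world axes, zero at the start; "wrist_torque": the same for the moment, N m; "finger_gap": finger opening in mm.
Only numpy, scipy, OpenCV 4.12 (cv2) and the standard library are available. Lean on these libraries where they do the work, as an engineer would, in place of code of your own. Each camera call takes 0.05 s, during which the arm holds its last target. There are 200 camera calls.

## Working session

There is one attempt and no reset: what is moved stays moved. The work goes in short steps, Python scripts to look and compute and a tool call to move; the robot and the scene stay as the last step left them, time stands still between calls to the robot, and variables do not carry over. Pictures are saved under pics/ and viewed, about 8 in all and at most 12, crops included, and the job is handed in when it is done.

Besides the shell and the picture viewer there is one more tool, called after "Request:" by a JSON object that holds its "fn" and its "kwargs". move_arm: Moves the arm, as the interface text tells. Its arguments: {"type":"object","properties":{"motion":{"type":"string"},"fingers":{"type":"number"},"squeeze":{"type":"number"}},"required":["motion"]}

```bash
mkdir -p pics; cat > h.py <<'E'
import numpy as np, cv2, pickle
from bench import readout, eyes, r
def snap(n,f):
    s=eyes.snapshot(n); cv2.imwrite('pics/'+f+'.png',s['image']); pickle.dump(s,open(f+'.pkl','wb')); return s
def load(f): return pickle.load(open(f+'.pkl','rb'))
def proj(s,p):
    p=np.atleast_2d(p); T=np.array(s['world_to_cam']); c=p@T[:3,:3].T+T[:3,3]
    return np.c_[s['fx']*c[:,0]/c[:,2]+s['cx'], s['fy']*c[:,1]/c[:,2]+s['cy']]
def ray(s,uv):
    T=np.array(s['world_to_cam']); R=T[:3,:3]; o=-R.T@T[:3,3]
    d=R.T@np.array([(uv[0]-s['cx'])/s['fx'],(uv[1]-s['cy'])/s['fy'],1]); return o,d/np.linalg.norm(d)
def onz(s,uv,z):
    o,d=ray(s,uv); return o+d*(z-o[2])/d[2]
E
python3 - <<'E'
from h import *
a=snap('scene','sc0');b=snap('side','si0');
cv2.imwrite('pics/a.png',np.vstack([a['image']]))
for s in(a,b):
  o,d=ray(s,(280,210)); print(o.round(),d.round(2),s['fx'])
print(readout.sense())
E
```

```text
[1288.  369. 1077.] [-0.63 -0.27 -0.73] 466.26686668734794
[-272.  806.  976.] [ 0.55 -0.57 -0.61] 540.0320682371226
{'time': 0.1, 'joint_pos': array([-6.82045618e+01,  7.51336164e+00,  8.53239499e+01, -1.11337757e-03,
        8.72614555e+01, -4.89307614e+00]), 'qd': array([ 0.10972979, -0.14902388, -0.19947958,  0.04592935, -0.13294244,
        0.05691287]), 'joint_efforts': array([ 9.79343640e-04, -5.70951855e+01, -5.01941729e+01, -1.54984909e-04,
        8.15581356e-03,  1.10798334e-05]), 'tool_pos': array([ 269.30952808, -535.60028227,  230.31370446]), 'tcp_rot': array([-9.00985019e+01,  7.31651613e-03, -1.53311438e+02]), 'ft_force': array([ 0.00402398, -0.00985738, -0.03567484]), 'wrist_torque': array([ 0.04443558, -0.03048431, -0.04687704]), 'finger_gap': 85.55050031354232}
```

View pics/sc0.png

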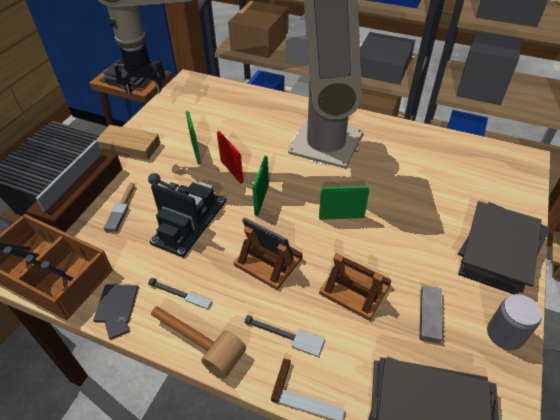

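View pics/si0.png

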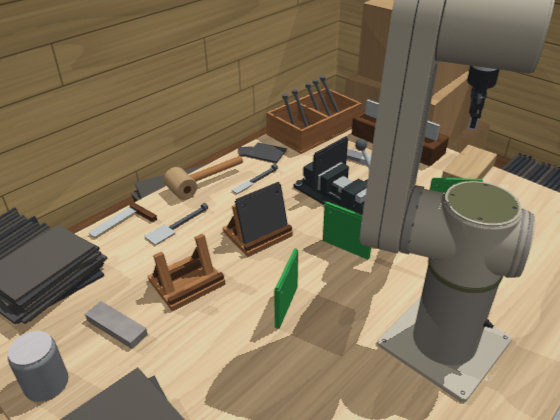

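```bash
python3 - <<'E'
from h import *
a=load('sc0')['image'];b=load('si0')['image']
def c(i,u,v,h): return cv2.resize(i[v:v+h,u:u+100],None,fx=4,fy=4,interpolation=cv2.INTER_CUBIC)
top=np.hstack([c(a,135,170,82),c(b,290,130,82)]);bot=np.hstack([c(a,305,250,68),c(b,138,232,68)])
cv2.imwrite('pics/c1.png',np.clip(np.vstack([top,bot]).astype(float)*1.6,0,255).astype(np.uint8))
E
```

```text
(no output)
```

View pics/c1.png

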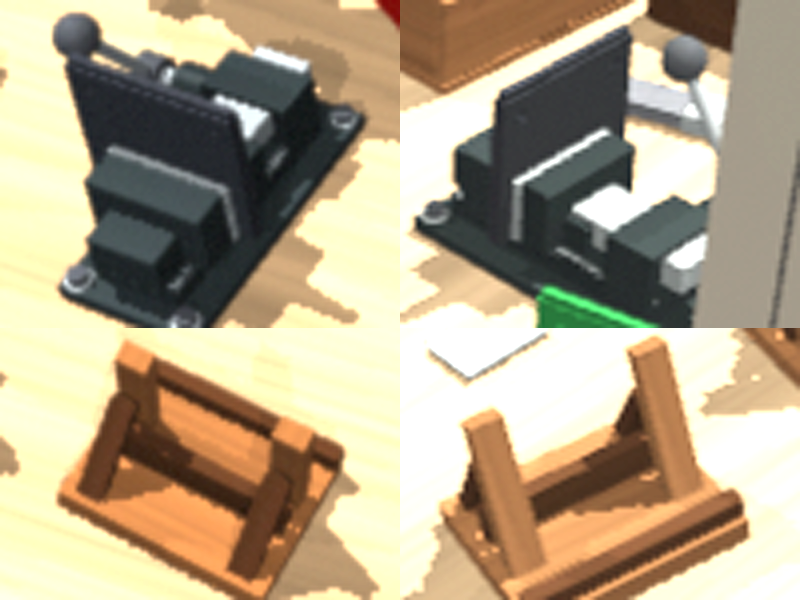

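```bash
cat > fit.py <<'E'
from h import *
from scipy.optimize import least_squares
A,B=load('sc0'),load('si0')
S1=lambda p:(135+p[0]/4,170+p[1]/4); S2=lambda p:(290+(p[0]-400)/4,130+p[1]/4)
T1=lambda p:(305+p[0]/4,250+(p[1]-328)/4); T2=lambda p:(138+(p[0]-400)/4,232+(p[1]-328)/4)
V=[(A,S1(p),q,f) for p,q,f in [((78,36),(-37,-100,141),0),((69,58),(0,-70,130),1),((240,110),(0,70,130),1),((88,185),(46,-50,90),0),((215,221),(46,50,90),0),((110,149),(6,-50,90),0),((230,188),(6,50,90),0)]]
V+=[(B,S2(p),q,f) for p,q,f in [((684,58),(-37,-100,141),0),((498,102),(0,70,130),1),((630,32),(0,-70,130),1),((513,182),(-6,50,90),0),((607,131),(-6,-50,90),0)]]
U=[(A,T1(p),q,0) for p,q in [((125,341),(7,-66,119.5)),((158,357),(7,-44,119.5)),((280,417),(7,44,119.5)),((313,430),(7,66,119.5)),((60,495),(70,-75,18))]]
U+=[(B,T2(p),q,0) for p,q in [((472,428),(7,66,119.5)),((502,419),(7,44,119.5)),((637,355),(7,-44,119.5)),((667,343),(7,-66,119.5))]]
def fit(L,x0):
    def res(x):
        c,s=np.cos(x[2]),np.sin(x[2]);o=[]
        for S,uv,q,f in L:
            qx,qy=q[0],q[1]+f*x[3]; o.append(proj(S,[x[0]+c*qx-s*qy,x[1]+s*qx+c*qy,q[2]])[0]-uv)
        return np.ravel(o)
    R=least_squares(res,x0,loss='soft_l1'); print(R.x[:2].round(1),np.degrees(R.x[2]).round(2),R.x[3].round(1)); print(res(R.x).reshape(-1,2).round(1).tolist()); return R.x
v=fit(V,[*onz(A,(185,200),60)[:2],0,0.]); s=fit(U,[*onz(A,(355,285),50)[:2],0,0.])
np.save('vs.npy',[v,s])
E
python3 fit.py
```

```text
[ 553.9 -260.5] -1.06 -15.7
[[-0.1, -0.1], [-0.3, 6.7], [-1.2, 7.5], [-0.9, -1.3], [-2.7, 0.1], [1.4, -1.7], [0.9, -1.4], [-0.8, 0.7], [1.9, 8.4], [-0.3, 7.7], [0.1, 0.2], [-1.4, -0.4]]
[560.9 277.6] -9.3 0.0
[[-0.6, -0.3], [-1.2, -0.7], [0.2, -0.8], [0.2, -0.2], [-1.3, -0.8], [-1.2, 1.2], [-0.2, -0.5], [-1.1, 0.5], [-0.8, -0.2]]
```

```bash
sed -i 's/70,130)/70,165)/g' fit.py; python3 fit.py
```

```text
[ 554.  -260.4] -0.87 -5.8
[[-0.2, 0.0], [0.0, -1.1], [0.2, -0.2], [-0.8, -1.2], [-2.6, 0.1], [1.4, -1.6], [1.0, -1.4], [-0.9, 0.7], [-0.1, -0.6], [-1.7, -1.2], [0.1, 0.2], [-1.5, -0.5]]
[560.9 277.6] -9.3 0.0
[[-0.6, -0.3], [-1.2, -0.7], [0.2, -0.8], [0.2, -0.2], [-1.3, -0.8], [-1.2, 1.2], [-0.2, -0.5], [-1.1, 0.5], [-0.8, -0.2]]
```

The things that could be mistaken for the slate:
- Dark slab in the vise, scene (175,205). This is the one I want.
- Dark plaque in the other stand, (265,237).
- Green slabs at (193,137), (262,185) and (343,203).
- Red slab at (230,157).

The crop confirms the choice: dark, between the jaws, ball lever beside it. The empty stand is at (357,285). I'll go to the lever first.

Request:
{"fn": "move_arm", "kwargs": {"motion": "3 1.8 0 0 0 6.5;6 3.5 0 0 0 13;9 5.2 0 0 0 19.5;12 7 0 0 0 26;15 8.8 0 0 0 32.5;18.5 10.5 0 0 0 39;22 12.5 0 0 0 45.5;25.5 14.5 0 0 0 52;28.5 16.5 0 0 0 58;30 17.2 0 0 0 62.4", "fingers": 0}}

```text
time: 0.93
tool_pos: [572.7, -360.3, 230.4]
tcp_rot: [-90.0, 0.1, -90.4]
ft_force: [-0.3, -0.9, 0.3]
finger_gap: -0.2
```

Request:
{"fn": "move_arm", "kwargs": {"motion": "0 0 -3.5 0 0 0;0 0 -7 0 0 0;0 0 -10.5 0 0 0;0 0 -10.5 0 0 0"}}

```text
time: 1.27
tool_pos: [565.0, -360.3, 116.1]
tcp_rot: [-90.7, 0.5, -90.9]
ft_force: [-1.5, 0.7, -2.5]
finger_gap: 0.1
```

```bash
python3 - <<'E'
from h import *
snap('scene','sc1');snap('wrist','w1')
a=cv2.imread('pics/sc1.png')[140:260,110:250];cv2.imwrite('pics/c2.png',np.hstack([cv2.resize(a,None,fx=3,fy=3),cv2.resize(cv2.imread('pics/w1.png'),(480,360))[:, :380]]))
s=readout.sense();print(s['tool_pos'],s['tcp_rot'],s['ft_force'],s['time'])
E
```

```text
[ 568.13849297 -363.05331542  124.46236422] [-90.22721888   0.16723183 -90.91422801] [0.01643305 0.16655926 0.68596838] 1.3667
```

View pics/c2.png

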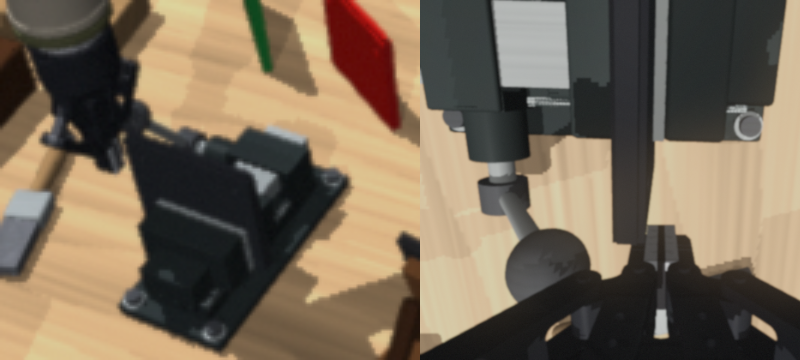

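```bash
python3 - <<'E'
from h import *
w=load('w1')
print(proj(w,[[515.4,-359.9,141],[568,-363,124.5],[554+7,-336,165],[554-7,-336,165]]), ray(w,(280,210)))
print(onz(w,(148,307),141))
# slate end corners / jaw edges in wrist
for uv in [(225,282),(268,282)]: print(onz(w,uv,165))
E
```

```text
[[148.0826009  305.70465941]
 [287.03260488 290.6080275 ]
 [263.24106686 275.16194797]
 [215.90862425 275.62467378]] (array([ 567.88040604, -288.04991314,  263.35153707]), array([-0.01580301, -0.27398924, -0.96160291]))
[ 515.30327972 -360.45130176  141.        ]
[ 549.56928259 -338.1066632   165.        ]
[ 562.34838123 -338.24101763  165.        ]
```

Request:
{"fn": "move_arm", "kwargs": {"motion": "-1 0 0 0 0 0;-2 0 0 0 0 0;-3 0 0 0 0 0;-4 0 0 0 0 0;-5 0 0 0 0 0;-6 0 0 0 0 0;-7 0 0 0 0 0;-8 0 0 0 0 0;-9 0 0 0 0 0;-10 0 0 0 0 0"}}

```text
time: 2.2
tool_pos: [473.4, -367.0, 134.9]
tcp_rot: [-89.4, -0.4, -90.9]
ft_force: [0.5, 3.2, 15.6]
finger_gap: -0.2
```

Request:
{"fn": "move_arm", "kwargs": {"motion": "-0.7 0 0 0 0 0;-1.4 0 0 0 0 0;-2.1 0 0 0 0 0;-2.8 0 0 0 0 0;-3.5 0 0 0 0 0;-3.5 0 0 0 0 0;-2.5 0 0 0 0 0;0 0 3 0 0 0;4 2 7 0 0 0;7 5 11 0 0 0"}}

```text
time: 3.03
tool_pos: [521.7, -330.7, 212.9]
tcp_rot: [-90.0, 0.0, -91.0]
ft_force: [0.9, -0.6, 0.2]
finger_gap: 0.1
```

Request:
{"fn": "move_arm", "kwargs": {"motion": "1 3.5 0 0 0 0;1.5 6 0 0 0 0;1.5 6 0 0 0 0;1.5 6 0 0 0 0", "fingers": 8.5}}

```text
time: 3.37
tool_pos: [536.6, -268.8, 212.5]
tcp_rot: [-90.0, 0.0, -90.7]
ft_force: [0.7, -1.3, 0.1]
finger_gap: 48.2
```

```bash
python3 - <<'E'
from h import *
snap('scene','sc2');snap('wrist','w2');snap('side','si2')
a=cv2.imread('pics/sc2.png')[150:260,110:250];b=cv2.imread('pics/si2.png')[125:225,280:400]
L=np.vstack([cv2.resize(a,(360,283)),cv2.resize(b,(360,300))])
R=np.zeros((583,440,3),np.uint8);R[:420]=cv2.imread('pics/w2.png')[:,60:500]
cv2.imwrite('pics/c3.png',np.clip(np.hstack([L,R])*1.4,0,255).astype(np.uint8))
s=readout.sense();print(s['tool_pos'],s['tcp_rot'],s['ft_force'],s['time'],s['finger_gap'])
E
```

```text
[ 535.2838644  -271.10199897  212.13225717] [-9.00376188e+01  2.07065901e-03 -9.09420144e+01] [ 0.30382578  0.11758805 -0.88369603] 3.5167 69.94435912431939
```

View pics/c3.png

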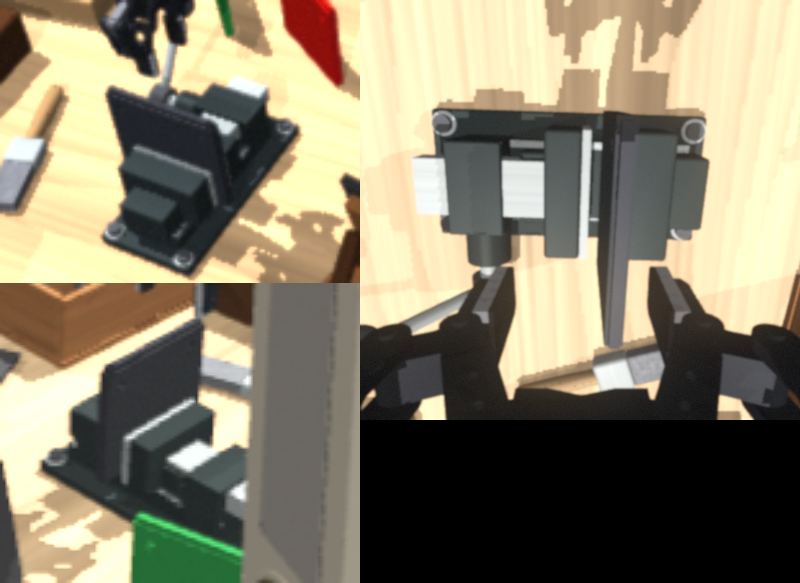

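```bash
python3 - <<'E'
from h import *
a=cv2.imread('pics/w2.png')[100:360,250:350]
b=cv2.imread('pics/si2.png')[125:195,300:365]
c=np.hstack([cv2.resize(a,(230,598),interpolation=cv2.INTER_CUBIC),cv2.resize(b,(555,598),interpolation=cv2.INTER_CUBIC)])
cv2.imwrite('pics/c4.png',np.clip(c*2.0,0,255).astype(np.uint8))
w=load('w2');print(w['fx'],ray(w,(280,210)))
E
```

```text
365.9578802448644 (array([ 536.35110207, -195.5752781 ,  354.85994707]), array([-0.00724035, -0.28045289, -0.95984048]))
```

View pics/c4.png

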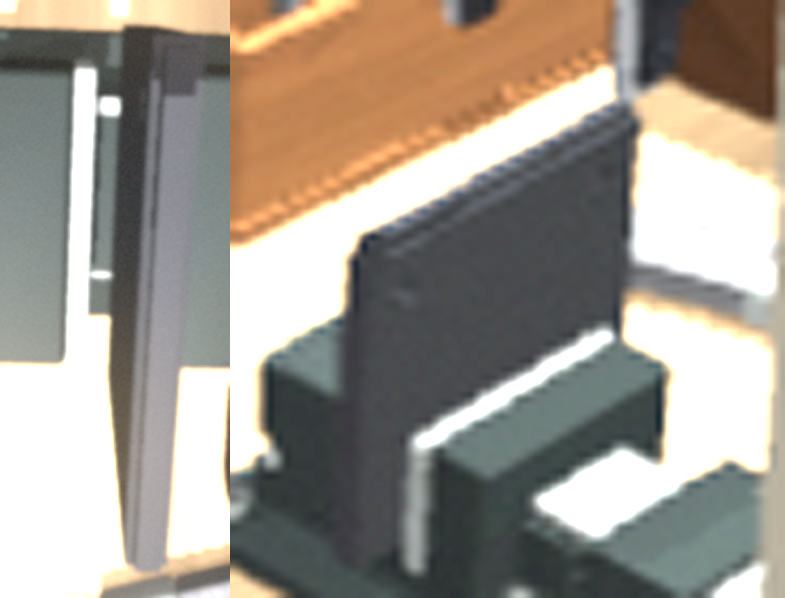

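```bash
python3 - <<'E'
from h import *
w=load('w2');b=load('si2')
for p in [(122,35),(155,35),(203,40),(130,568),(137,568),(165,568)]:
  print(p,[onz(w,(250+p[0]/2.3,100+p[1]/2.3),z).round(1)[:2] for z in(165,35)])
k=70/598
for lean in (-.2,-.1,0,.1,.2):   # lean to +x, foot centre x guess
  c,s=np.cos(lean),np.sin(lean)
  for xf in (548.5,554):
    P=[[xf+s*130,-197,35+130*c],[xf+s*130,-337,35+130*c]]
    print(lean,xf,[((q[0]-300)*555/65+230,(q[1]-125)*598/70) for q in proj(b,P)],[((q[0]-250)*2.3,(q[1]-100)*2.3) for q in proj(w,P+[[xf-6,-197,35],[xf-6,-337,35]])] )
E
```

```text
(122, 35) [array([ 547.2, -201.7]), array([ 554.6, -205.9])]
(155, 35) [array([ 554.4, -201.8]), array([ 566.7, -206.1])]
(203, 40) [array([ 564.9, -203. ]), array([ 584.4, -208.1])]
(130, 568) [array([ 549.8, -338.2]), array([ 559. , -435.8])]
(137, 568) [array([ 551.7, -338.2]), array([ 562.1, -435.9])]
(165, 568) [array([ 559.1, -338.3]), array([ 574.6, -436. ])]
-0.2 548.5 [(np.float64(429.73633302609596), np.float64(297.12559105256224)), (np.float64(691.4871211721554), np.float64(136.48980535259508))] [(np.float64(9.648042212177355), np.float64(14.007633528900675)), (np.float64(27.94637096244534), np.float64(559.2359133936637)), (np.float64(88.81964606751862), np.float64(10.175064743044546)), (np.float64(91.45791373683345), np.float64(364.38126548486275))]
-0.2 554 [(np.float64(416.82449271727955), np.float64(290.9271140661875)), (np.float64(678.735404916307), np.float64(130.90852457253163))] [(np.float64(34.70480212804973), np.float64(13.648979287537845)), (np.float64(48.50035011500042), np.float64(559.0008894273336)), (np.float64(103.92087091074853), np.float64(9.9586956780901
[... 2572 characters left out ...]
565), np.float64(84.88965043582361))] [(np.float64(245.23362331411252), np.float64(10.635538806765567)), (np.float64(221.15786387435406), np.float64(557.0266413559887)), (np.float64(88.81964606751862), np.float64(10.175064743044546)), (np.float64(91.45791373683345), np.float64(364.38126548486275))]
0.2 554 [(np.float64(298.02038960580205), np.float64(233.89384216918842)), (np.float64(561.2837291951898), np.float64(79.50126557021235))] [(np.float64(270.3527464704372), np.float64(10.275991918437747)), (np.float64(241.75378880261695), np.float64(556.7911377617235)), (np.float64(103.92087091074853), np.float64(9.958695678090145)), (np.float64(104.79786625202213), np.float64(364.21506598975316))]
```

```bash
python3 - <<'E'
from h import *
w=load('w2')
for a,b,z in [((75,65),(63,358),90),((155,35),(137,568),165),((203,40),(165,568),165)]:
  p,q=[onz(w,(250+t[0]/2.3,100+t[1]/2.3),z) for t in(a,b)]; d=p-q; print(p.round(1),q.round(1),-np.degrees(np.arctan2(d[0],d[1])))
E
```

```text
[ 537.1 -212.8   90. ] [ 531.8 -310.2   90. ] -3.1199325420460546
[ 554.4 -201.8  165. ] [ 551.7 -338.2  165. ] -1.1446951637614657
[ 564.9 -203.   165. ] [ 559.1 -338.3  165. ] -2.456930541136131
```

Request:
{"fn": "move_arm", "kwargs": {"motion": "1.1 0.2 -2 0 0 0;2.1 0.2 -4 0 0 -0.5;2.1 0.2 -6 0 0 -0.5;2.1 0.2 -7.5 0 0 -0.5;2.1 0.2 -8.7 0 0 -0.5;2.1 0.2 -9.5 0 0 -0.5;2.1 0.2 -9.8 0 0 -0.5;2.1 0.2 -9.8 0 0 -0.5", "fingers": 8.5}}

```text
time: 4.18
tool_pos: [555.9, -268.8, 114.0]
tcp_rot: [-90.1, 0.0, -91.5]
ft_force: [-0.2, -0.4, 0.6]
finger_gap: 84.6
```

Request:
{"fn": "move_arm", "kwargs": {"motion": "0 0 0 0 0 0;0 0 0 0 0 0;0 0 0 0 0 0;0 0 0 0 0 0;0 0 0 0 0 0;0 0 0 0 0 0;0 0 0 0 0 0;0 0 0 0 0 0", "fingers": 0, "squeeze": 60}}

```text
time: 4.85
tool_pos: [556.7, -268.5, 115.1]
tcp_rot: [-89.9, -0.0, -91.4]
ft_force: [0.4, 0.7, 2.1]
finger_gap: 11.1
```

```bash
python3 - <<'E'
from h import *
s=readout.sense();print(s['tool_pos'],s['tcp_rot'],s['ft_force'],s['wrist_torque'],s['finger_gap'])
E
```

```text
[ 556.74266863 -268.49884771  115.08205155] [-8.99492213e+01 -1.58974343e-02 -9.14098510e+01] [0.44269542 0.7124025  2.07637687] [ 0.0427504  -0.13331177 -0.04428846] 11.111187240888952
```

Request:
{"fn": "move_arm", "kwargs": {"motion": "0 0 0.5 0 0 0;0 0 1.5 0 0 0;0 0 3.5 0 0 0;0 0 6 0 0 0;0 0 9 0 0 0;0 0 12 0 0 0;0 0 15 0 0 0;0 0 17 0 0 0;0 0 18 0 0 0;0 0 18 0 0 0"}}

```text
time: 5.68
tool_pos: [557.2, -269.0, 297.9]
tcp_rot: [-89.8, -0.1, -91.4]
ft_force: [0.1, -0.3, -6.1]
finger_gap: 11.1
```

```bash
python3 - <<'E'
from h import *
snap('scene','sc3');snap('side','si3')
s=readout.sense();print(s['tool_pos'],s['tcp_rot'],s['ft_force'],s['wrist_torque'],s['finger_gap'])
t=s['tool_pos'];
for f in('sc3','si3'):
  S=load(f); print(proj(S,[t]))
a=cv2.imread('pics/sc3.png')[90:210,130:230];b=cv2.imread('pics/si3.png')[60:180,290:390]
c=np.hstack([cv2.resize(i,(400,480),interpolation=cv2.INTER_CUBIC) for i in(a,b)])
cv2.imwrite('pics/c5.png',np.clip(c*1.8,0,255).astype(np.uint8))
E
```

```text
[ 555.91607021 -268.22464197  293.20262964] [-9.00928917e+01  4.86042565e-02 -9.14110979e+01] [-0.27101886  0.09419944 -6.51578207] [ 0.0303921  -0.0360956  -0.00201117] 11.323084624301764
[[163.68073459 155.30839294]]
[[332.78668427 104.8566273 ]]
```

View pics/c5.png

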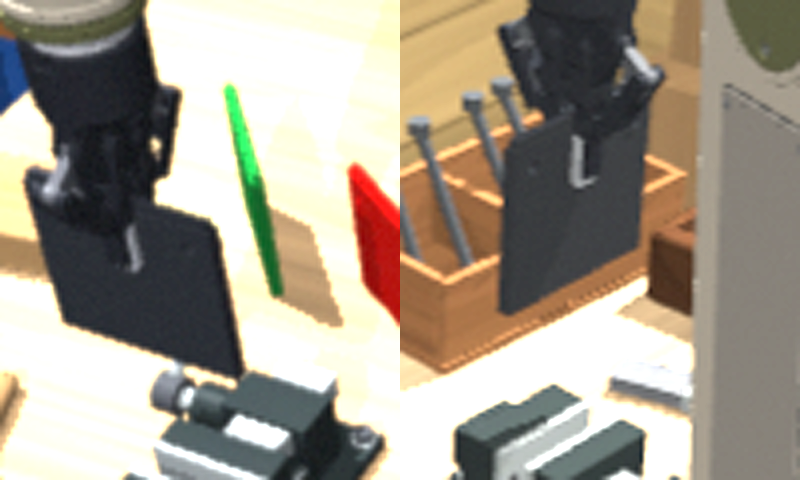

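```bash
cat > sl.py <<'E'
from h import *
from scipy.optimize import least_squares
A,B=load('sc3'),load('si3'); t=np.array([555.9,-268.2,293.2]); yw=np.radians(-1.41)
ob=[(A,(130+65/4,90+320/4),(6,-70,0)),(A,(130+240/4,90+373/4),(6,70,0)),(A,(130+213/4,90+222/4),(4,70,130)),
(B,(290+105/4,60+312/4),(-6,70,0)),(B,(290+240/4,60+245/4),(-6,-70,0)),(B,(290+110/4,60+148/4),(-4,70,130))]
def res(x,l=0):
    o=[]
    for S,uv,q in ob:
        y,z=q[1],q[2]; c,s=np.cos(x[3]),np.sin(x[3]); y,z=c*y-s*z,s*y+c*z
        px=q[0]+x[0]; y+=x[1]; z+=x[2]
        P=t+np.array([px*np.cos(yw)-y*np.sin(yw),px*np.sin(yw)+y*np.cos(yw),z]); o.append(proj(S,P)[0]-uv)
    return np.ravel(o)
R=least_squares(res,[0,0,-80,0]); print(R.x.round(3),res(R.x).reshape(-1,2).round(1).tolist())
E
python3 sl.py
```

```text
[-2.637e+00 -3.910e-01 -7.392e+01 -1.200e-02] [[0.2, -0.2], [0.4, 1.2], [0.3, 0.4], [1.0, 0.8], [-0.4, -0.5], [0.5, -1.6]]
```

```bash
cat > ov.py <<'E'
from h import *
def ov(f,u,v,W,H,k,x):
    S=load(f); im=cv2.resize(S['image'][v:v+H,u:u+W],None,fx=k,fy=k,interpolation=cv2.INTER_CUBIC)
    c,s=np.cos(x[2]),np.sin(x[2])
    def L(*P):
        P=np.array(P,float); Q=np.c_[x[0]+c*P[:,0]-s*P[:,1],x[1]+s*P[:,0]+c*P[:,1],P[:,2]]
        p=((proj(S,Q)-[u,v]+.5)*k).round().astype(int); cv2.polylines(im,[p],False,(255,255,0),1)
    L((-60,-75,18),(70,-75,18),(70,75,18),(-60,75,18),(-60,-75,18))
    L((-42,-75,32),(-42,75,32))
    for y in(-55,55): L((-20,y-11,18),(7,y-11,119.5),(7,y+11,119.5),(-20,y+11,18),(-20,y-11,18))
    return im
E
python3 - <<'E'
from ov import *
x=np.load('vs.npy')[1]
a=ov('sc0',310,250,90,75,6,x)[:, :400*2]; b=ov('si0',140,225,90,80,6,x)
h=450; cv2.imwrite('pics/c6.png',np.hstack([cv2.resize(a,(400,333)),cv2.resize(b,(400,356))[:333]]) if 0 else np.hstack([a[:, 60:460],b[:450,60:460]]))
E
```

```text
(no output)
```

View pics/c6.png

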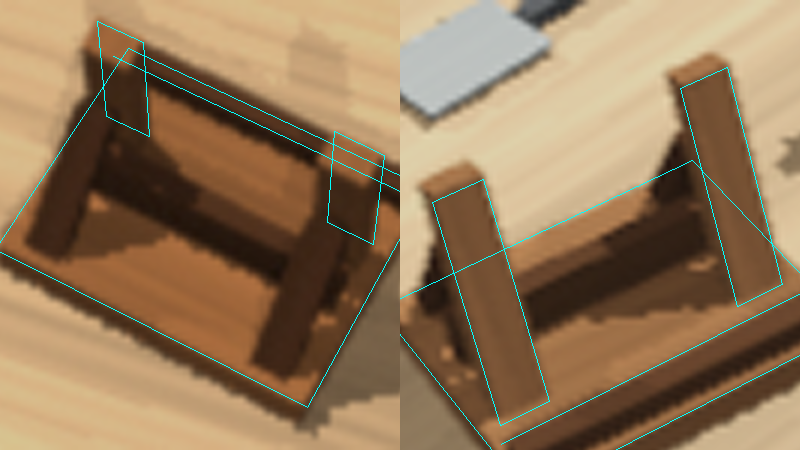

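```bash
cat > tgt.py <<'E'
from h import *
from scipy.spatial.transform import Rotation as Ro
import sys
x=np.load('vs.npy')[1]
Rs=Ro.from_euler('z',x[2])*Ro.from_euler('y',.26); Z=Rs.apply([0,0,1]);Xn=Rs.apply([1,0,0]);Y=Rs.apply([0,1,0])
c,s=np.cos(x[2]),np.sin(x[2]); seat=np.array([x[0]-26*c,x[1]-26*s,20])
tool=Rs*Ro.from_euler('z',-90,degrees=True)*Ro.from_euler('x',-90,degrees=True)
def tcp(n,up,lat=0): return seat+n*Xn+(80+up)*Z+(0.4+lat)*Y
if __name__=='__main__':
    st=readout.sense(); cur=Ro.from_euler('xyz',st['tcp_rot'],degrees=True); p=st['tool_pos']
    print(st['time'],p.round(1),st['tcp_rot'].round(2),st['ft_force'].round(1),st['finger_gap'])
    print('turn',(tool*cur.inv()).as_rotvec(degrees=True).round(2))
    for n,up in[(-5,120),(-5,40),(-5,10),(-5,3),(-5,0),(0,0)]: print(n,up,((tcp(n,up)-p)/10).round(2), tcp(n,up).round(1))
E
python3 tgt.py
```

```text
5.7833 [ 555.9 -268.2  293.2] [-9.009e+01  5.000e-02 -9.141e+01] [-0.3  0.1 -6.5] 11.323084624301764
turn [ 1.33 14.76 -7.84]
-5 120 [ 2.53 54.29 -7.86] [581.3 274.7 214.6]
-5 40 [  0.51  54.63 -15.6 ] [561.  278.  137.3]
-5 10 [ -0.26  54.75 -18.49] [553.4 279.3 108.3]
-5 3 [ -0.43  54.78 -19.17] [551.6 279.6 101.5]
-5 0 [ -0.51  54.79 -19.46] [550.8 279.7  98.6]
0 0 [-3.000e-02  5.471e+01 -1.959e+01] [555.6 278.9  97.3]
```

Request:
{"fn": "move_arm", "kwargs": {"motion": "0 1 0 0 0 0;0 3 0 0 0 0;0 6 0 0 0 0;0 9 0 0 0 0;0 12 0 0 0 0;0 15 0 0 0 0;0 18 0 0 0 0;0 21 0 0 0 0;0 24 0 0 0 0;0 27 0 0 0 0"}}

```text
time: 6.62
tool_pos: [554.8, 3.7, 292.0]
tcp_rot: [-90.2, 0.0, -91.4]
ft_force: [1.3, 0.4, -5.3]
finger_gap: 11.2
```

Request:
{"fn": "move_arm", "kwargs": {"motion": "0.3 3 0 0.1 1.6 -0.9;0.6 6 0 0.3 3.2 -1.8;1 9 0 0.4 5 -2.7;1.3 12 0 0.6 6.6 -3.5;1.6 15 0 0.7 8.2 -4.4;1.9 18 0 0.9 10 -5.3;2.2 21 0 1 11.5 -6.2;2.5 24 0 1.2 13 -7;2.5 26.3 0 1.3 14.7 -7.8;2.5 27.3 0 1.3 14.7 -7.8"}}

```text
time: 7.45
tool_pos: [579.8, 277.8, 290.6]
tcp_rot: [-105.1, -0.2, -99.2]
ft_force: [-0.5, -0.2, -7.1]
finger_gap: 11.4
```

Request:
{"fn": "move_arm", "kwargs": {"motion": "0 0 -2 0 0 0;0 0 -4 0 0 0;0 0 -6 0 0 0;0 0 -7 0 0 0;0 0 -7.5 0 0 0;0 0 -7.5 0 0 0;0 0 -7.5 0 0 0;0 0 -7.5 0 0 0"}}

```text
time: 8.12
tool_pos: [582.0, 274.7, 221.3]
tcp_rot: [-104.6, -0.0, -99.3]
ft_force: [0.6, -0.9, -5.6]
finger_gap: 11.2
```

```bash
python3 tgt.py
```

```text
8.1167 [582.  274.7 221.3] [-1.0462e+02 -1.0000e-02 -9.9260e+01] [ 0.6 -0.9 -5.6] 11.150767303621066
turn [ 0.05  0.27 -0.04]
-5 120 [-0.08  0.   -0.67] [581.3 274.7 214.6]
-5 40 [-2.1   0.34 -8.4 ] [561.  278.  137.3]
-5 10 [ -2.87   0.46 -11.3 ] [553.4 279.3 108.3]
-5 3 [ -3.04   0.49 -11.98] [551.6 279.6 101.5]
-5 0 [ -3.12   0.5  -12.27] [550.8 279.7  98.6]
0 0 [ -2.64   0.42 -12.4 ] [555.6 278.9  97.3]
```

Request:
{"fn": "move_arm", "kwargs": {"motion": "-0.5 0.1 -2 0 0 0;-1 0.2 -4 0 0 0;-1.5 0.25 -6 0 0 0;-2 0.3 -8 0 0 0;-2.3 0.35 -9.2 0 0.3 0;-2.5 0.4 -9.8 0 0.3 0;-2.5 0.4 -9.8 0 0.3 0;-2.5 0.4 -9.8 0 0.3 0"}}

```text
time: 8.78
tool_pos: [557.1, 278.8, 122.8]
tcp_rot: [-105.0, -0.1, -99.2]
ft_force: [1.0, 0.2, -5.1]
finger_gap: 11.5
```

```bash
python3 tgt.py; cat > look.py <<'E'
from tgt import *
from ov import ov
import sys
f=sys.argv[1]
s=snap('scene',f+'a');q=snap('side',f+'b'); t=readout.sense(); R=Ro.from_euler('xyz',t['tcp_rot'],degrees=True)
yt=R.apply([0,1,0]); zt=R.apply([0,0,1])  # y down along slate, z thickness
if abs(zt[0])and zt[0]<0: zt=-zt
lat=np.cross(-yt,zt)
O=t['tool_pos']+80*yt-0.4*lat
C=lambda a,b,c:O+a*zt+b*lat-c*yt
out=[]
for S,n,u,v in((s,f+'a',310,225),(q,f+'b',135,195)):
    im=ov(n,u,v,100,110,4,x)
    for fx in(-6,6):
        p=((proj(S,[C(fx,-70,0),C(fx,70,0),C(fx,70,124),C(fx,-70,124),C(fx,-70,0)])-[u,v]+.5)*4).round().astype(int); cv2.polylines(im,[p],False,(0,0,255) if fx<0 else (0,255,255),1)
    out.append(im)
cv2.imwrite('pics/'+f+'.png',np.clip(np.hstack(out)*1.5,0,255).astype(np.uint8)); print(t['time'],O.round(1),t['ft_force'],zt)
E
python3 look.py d1
```

```text
8.7833 [557.1 278.8 122.8] [-1.0497e+02 -8.0000e-02 -9.9250e+01] [ 1.   0.2 -5.1] 11.545621431929472
turn [ 0.07 -0.08 -0.05]
-5 120 [ 2.42 -0.41  9.18] [581.3 274.7 214.6]
-5 40 [ 0.39 -0.07  1.45] [561.  278.  137.3]
-5 10 [-0.37  0.05 -1.45] [553.4 279.3 108.3]
-5 3 [-0.55  0.08 -2.13] [551.6 279.6 101.5]
-5 0 [-0.62  0.09 -2.42] [550.8 279.7  98.6]
0 0 [-0.15  0.01 -2.55] [555.6 278.9  97.3]
8.8833 [537.4 281.8  46.3] [ 0.0926889   0.57318385 -6.16583694] [ 0.95388525 -0.15550945 -0.25674841]
```

View pics/d1.png

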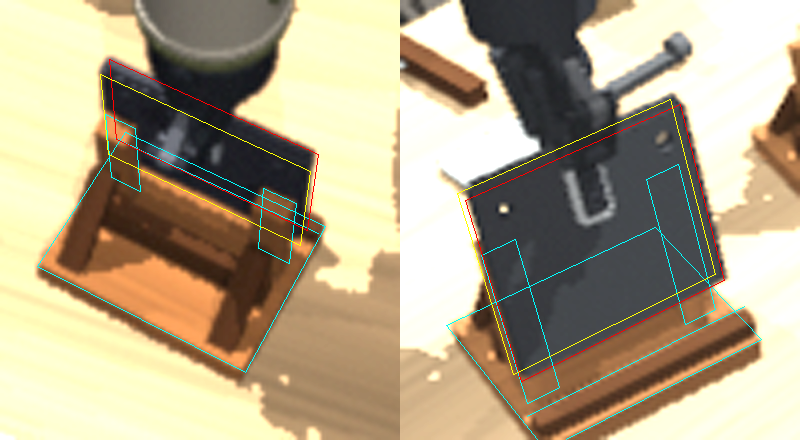

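Request:
{"fn": "move_arm", "kwargs": {"motion": "-0.1 0 -0.4 0 0 0;-0.2 0 -0.8 0 0 0;-0.3 0 -1.2 0 0 0;-0.4 0 -1.6 0 0 0;-0.5 0 -1.8 0 0 0;-0.5 0 -1.8 0 0 0;-0.5 0 -1.8 0 0 0;-0.5 0 -1.8 0 0 0"}}

```text
time: 9.55
tool_pos: [551.5, 278.6, 103.8]
tcp_rot: [-105.0, -0.1, -99.2]
ft_force: [-0.0, -1.0, -5.7]
finger_gap: 11.4
```

```bash
python3 tgt.py|sed '3,4d'
```

```text
9.55 [551.5 278.6 103.8] [-105.03   -0.11  -99.24] [-0.  -1.  -5.7] 11.436414406167273
turn [ 0.09 -0.15 -0.05]
-5 10 [0.19 0.07 0.45] [553.4 279.3 108.3]
-5 3 [ 0.01  0.1  -0.23] [551.6 279.6 101.5]
-5 0 [-0.07  0.11 -0.52] [550.8 279.7  98.6]
0 0 [ 0.41  0.03 -0.65] [555.6 278.9  97.3]
```

Request:
{"fn": "move_arm", "kwargs": {"motion": "0 0.05 -0.1 0 0 0;0 0.08 -0.2 0 0 0;0 0.08 -0.25 0 0 0;0 0.08 -0.3 0 0 0;0 0.08 -0.3 0 0 0;0 0.08 -0.3 0 0 0"}}

```text
time: 10.05
tool_pos: [551.3, 279.3, 100.6]
tcp_rot: [-105.0, -0.1, -99.2]
ft_force: [-0.7, 0.3, -6.5]
finger_gap: 11.3
```

Request:
{"fn": "move_arm", "kwargs": {"motion": "0 0 -0.05 0 0 0;0 0 -0.1 0 0 0;0 0 -0.15 0 0 0;0 0 -0.2 0 0 0;0 0 -0.2 0 0 0;0 0 -0.2 0 0 0"}}

```text
time: 10.55
tool_pos: [551.3, 279.3, 98.5]
tcp_rot: [-105.1, -0.1, -99.2]
ft_force: [-0.1, -0.2, -5.7]
finger_gap: 11.6
```

Request:
{"fn": "move_arm", "kwargs": {"motion": "0 0 -0.04 0 0 0;0 0 -0.08 0 0 0;0 0 -0.1 0 0 0;0 0 -0.1 0 0 0"}}

```text
time: 10.88
tool_pos: [551.3, 279.3, 97.5]
tcp_rot: [-105.0, -0.1, -99.2]
ft_force: [0.4, 0.4, -5.9]
finger_gap: 11.7
```

Request:
{"fn": "move_arm", "kwargs": {"motion": "0 0 -0.04 0 0 0;0 0 -0.08 0 0 0;0 0 -0.1 0 0 0;0 0 -0.1 0 0 0"}}

```text
time: 11.22
tool_pos: [551.5, 279.4, 97.0]
tcp_rot: [-105.0, -0.1, -99.2]
ft_force: [0.3, 0.1, -2.1]
finger_gap: 11.5
```

Request:
{"fn": "move_arm", "kwargs": {"motion": "0.1 -0.02 0 0 0 0;0.2 -0.03 0 0 0 0;0.25 -0.04 0 0 0 0;0.3 -0.05 0 0 0 0;0.3 -0.05 0 0 0 0"}}

```text
time: 11.63
tool_pos: [554.3, 279.0, 96.8]
tcp_rot: [-105.1, -0.1, -99.2]
ft_force: [-3.8, 0.4, 0.3]
finger_gap: 11.2
```

Request:
{"fn": "move_arm", "kwargs": {"motion": "0.05 -0.01 0 0 0 0;0.1 -0.02 0 0 0 0;0.15 -0.02 0 0 0 0;0.15 -0.02 0 0 0 0;0.15 -0.02 0 0 0 0"}}

```text
time: 12.05
tool_pos: [555.8, 278.7, 96.8]
tcp_rot: [-105.0, -0.1, -99.2]
ft_force: [-4.6, 0.6, 2.2]
finger_gap: 11.5
```

Request:
{"fn": "move_arm", "kwargs": {"motion": "0.05 -0.01 0 0 0 0;0.1 -0.02 0 0 0 0;0.1 -0.02 0 0 0 0;0.1 -0.02 0 0 0 0"}}

```text
time: 12.38
tool_pos: [556.2, 278.7, 96.7]
tcp_rot: [-105.1, -0.1, -99.2]
ft_force: [-7.4, 1.1, 3.9]
finger_gap: 11.3
```

Request:
{"fn": "move_arm", "kwargs": {"motion": "0.05 -0.01 0 0 0 0;0.1 -0.02 0 0 0 0;0.1 -0.02 0 0 0 0;0.1 -0.02 0 0 0 0"}}

```text
time: 12.72
tool_pos: [556.5, 278.6, 96.7]
tcp_rot: [-105.2, -0.1, -99.2]
ft_force: [-10.3, 1.5, 6.1]
finger_gap: 11.4
```

```bash
python3 -c "
from h import *
s=readout.sense();print(s['ft_force'],s['wrist_torque'],s['tool_pos'])"; python3 look.py d2
```

```text
[-10.29768817   1.48944205   6.07079513] [ 0.36756701  2.05722881 -0.2522929 ] [556.47645105 278.63046561  96.72036368]
12.8167 [535.7 281.4  19.5] [-10.6439014    2.90859244   4.87372235] [ 0.95239257 -0.15535261 -0.26232414]
```

View pics/d2.png

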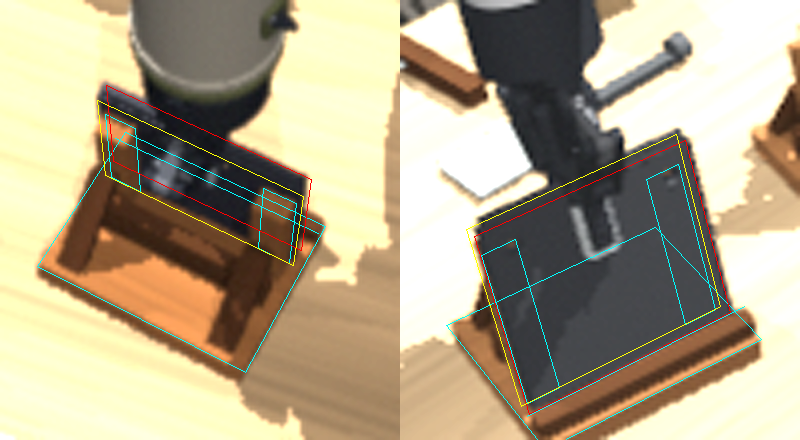

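Request:
{"fn": "move_arm", "kwargs": {"motion": "-0.05 0 0.02 0 0 0;-0.1 0.02 0.02 0 0 0;-0.1 0.02 0.02 0 0 0;-0.1 0.02 0.02 0 0 0"}}

```text
time: 13.15
tool_pos: [556.4, 278.6, 96.8]
tcp_rot: [-105.1, -0.1, -99.2]
ft_force: [-6.2, 1.7, 2.2]
finger_gap: 11.2
```

Request:
{"fn": "move_arm", "kwargs": {"motion": "0 0 0 0 0 0;0 0 0 0 0 0;0 0 0 0 0 0;0 0 0 0 0 0;0 0 0 0 0 0;0 0 0 0 0 0", "fingers": 4, "squeeze": 20}}

```text
time: 13.65
tool_pos: [557.1, 278.4, 96.9]
tcp_rot: [-105.0, -0.1, -99.3]
ft_force: [-0.5, -1.1, 0.1]
finger_gap: 40.0
```

```bash
python3 -c "
from h import *
s=readout.sense();print(s['ft_force'],s['tool_pos'],s['finger_gap'])
S=snap('side','e1')
a=load('d2b')['image'].astype(int);b=S['image'].astype(int);d=np.abs(a-b).sum(2)>60;v,u=np.nonzero(d[195:305,135:235]);print(len(u),u.min()+135 if len(u) else 0,u.max()+135,v.min()+195,v.max()+195)"
```

```text
[-0.48647612 -1.07374761  0.12558087] [557.08795922 278.36684023  96.8545328 ] 39.953583877511264
295 135 214 195 300
```

Slate is standing on its own; retract along its slope.

Request:
{"fn": "move_arm", "kwargs": {"motion": "0.25 -0.04 0.97 0 0 0;0.76 -0.12 2.9 0 0 0;1.5 -0.25 5.8 0 0 0;2.3 -0.4 8.7 0 0 0;3 -0.5 11.6 0 0 0;3 -0.5 15 0 0 0;3 -0.5 18 0 0 0;0 -4 20 0 0 0;-3.5 -6 20 0 0 0;-7 -8 20 0 0 0"}}

```text
time: 14.53
tool_pos: [491.5, 200.0, 298.9]
tcp_rot: [-104.8, -0.1, -99.3]
ft_force: [-0.0, 0.2, 0.8]
finger_gap: 40.2
```

Request:
{"fn": "move_arm", "kwargs": {"motion": "-3 -2 0 0 0 0;-6 -4 0 0 0 0;-9 -6 0 0 0 0;-9 -6 0 0 0 0;-9 -6 0 0 0 0"}}

```text
time: 14.95
tool_pos: [400.1, 140.2, 297.8]
tcp_rot: [-104.9, -0.1, -99.3]
ft_force: [-0.1, -0.5, 0.7]
finger_gap: 40.3
```

```bash
python3 - <<'E'
from ov import *
from tgt import seat,Xn,Y,Z,x
snap('scene','fa');snap('side','fb')
out=[]
for f,u,v in(('fa',310,225),('fb',135,195)):
    S=load(f); im=cv2.resize(S['image'][v:v+110,u:u+100],None,fx=4,fy=4,interpolation=cv2.INTER_CUBIC)
    for n in(-6,6):
        p=((proj(S,[seat+n*Xn+a*Y+b*Z for a,b in((-70,0),(70,0),(70,124),(-70,124),(-70,0))])-[u,v]+.5)*4).round().astype(int); cv2.polylines(im,[p],False,(0,0,255) if n<0 else (0,255,255),1)
    out.append(im)
im=np.hstack(out); a=load('fa')['image'][130:250,110:310]; b=load('fb')['image'][120:240,220:420]
im=np.vstack([im,np.hstack([a[:, :],np.zeros((120,200,3),np.uint8),b[:, :],np.zeros((120,200,3),np.uint8)])])
cv2.imwrite('pics/f.png',np.clip(im*1.6,0,255).astype(np.uint8))
s=readout.sense();print(s['time'],s['tool_pos'],s['ft_force'])
E
```

```text
15.05 [401.8190942  141.06601458 297.79750448] [-0.46529483  1.05921045 -0.6759416 ]
```

View pics/f.png

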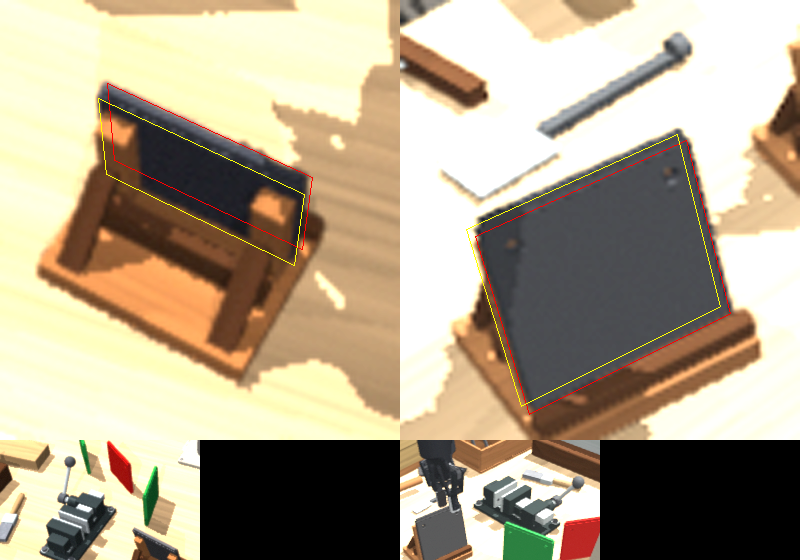

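```bash
python3 -c "
from h import *
print(r.hand_in())"
```

```text
the job is handed in; nothing more can be done
None
```

The job is handed in: the vise is open and the slate plaque is leaning in the empty stand, at about 15 s of the 54 s allowed.

I pushed the ball lever over past upright with closed fingers. I then gripped the loose slate at 60 N, lifted it out and carried it over the other stand. I lowered it until its weight began to come off the wrist, about 4 N, and slid it back until it met the uprights, about 10 N. Only then did I let go and draw the gripper away along its slope.

**Last checks:**
- **Vise:** the final pictures show the lever leaning away from the jaws and the jaw open.
- **Slate position:** its foot is behind the lip and the drilled edge is at the top. Its outline matches the intended seat within about 1–2 pixels (roughly 2 mm) in both cameras, and it leans on the uprights.
- **Surroundings:** the arm is clear with no load on the wrist. The neighbouring plaque looked undisturbed, and no move went near the chisels, brush or rubbing stone, though I made no separate check of those.

**Disagreements:**
- The foot touched down about 1.5 mm lower than I had worked out.
- One wrist-camera reading put the vise's yaw at about -3° and others between -1° and -2.5°. I gripped at -1.4°.
- I could not confirm the sideways centring any closer than about 2 mm.

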